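# Wipe down the wide bench scraper and hang it up

### The arm

A 6-joint arm with a two-finger parallel gripper is mounted at the origin on the work surface. World frame = base frame: x ahead of the robot, y to its left, z up, the work surface at z = 0. Lengths are in m, angles in degrees, forces in N, time in s.
With the tool pointing down it reaches from about 0.35 to 0.875 m from the base axis. Payload 4.2 kg.
Tool frame: the origin (TCP) lies at the very end of the fingers, on their centre line; the grasp point (between the pads) lies 19 mm behind it; z points along the fingers, y is the line along which they close (so a half turn about z gives the same grasp; the last joint's range is limited). The gripper opens to 87 mm and grips with 3 to 60 N. Pads are 19 mm wide; open, the fingers measure 117 mm over their backs; the gripper's body (75 mm by 190 mm) begins 51 mm behind the grasp point.
Start: joints at [80.306, 22.042, 0.453, 0, -68.411, -14.817], TCP at [0.259, 0.569, 0.223] pointing down, gripper open.
Joint ranges: [-179.83, 179.83], [-69.29, 118.12], [-61.27, 80.66], [-181.25, 117.63], [-171.15, -9.14], [-177.46, 177.46]. Speed limits (degrees/s): [159.86, 159.86, 180, 180, 180, 180].

### API

Orientations are given as a 3x3 rotation matrix whose columns are the frame's x, y, z axes.
In Python, from station import r gives the robot as it stands.
- The arm moves only by the tool jog_arm, never from a script. Its argument "plan" is text: rows parted by semicolons, each of 7 numbers parted by spaces: the shift along the tool's x, y, z normalised to -1 to 1, where 1 is 0.025 m, then the turn, a rotation vector about the tool's x, y, z normalised to -1 to 1, where 1 is 8 degrees, then the closure, from -1 (fully open) to 1 (shut). A call has exactly 10 rows; each row shifts and turns the commanded pose from where the row before left it, along the tool's axes as they then stand; what a row does not reach is not made up. A row lasts 1/10 s, in which the tool goes at most 50 mm and 8.59 degrees, less where a joint would pass 70% of its speed; a pose out of reach is approached as far as the arm can. A call with a number of a shift or a turn outside -1 to 1 is refused whole. A call with a gripper value outside its range is refused whole. The fingers move at their own pace and stop on an object; the grip force is fixed at half the most. Time passes only in rows, so rows that do not move let the fingers close, or fill a call up. It gives the time, the measured TCP pose, the force, the opening and the grip force at its end, in the units of the state.
- r.sense(): the state, without advancing time (a new reading comes with each control period).
- r.capture(name): name is "scene" or "top" or "wrist"; returns (picture, depth): 384x512x3 uint8, red, green, blue; 384x512 float32, m along the optical axis (not along the pixel's ray), 0 where there is no reading.
- r.get_calibration(name): a dict with "mtx" (3x3 intrinsics, pixels), "distortion" ([k1, k2, p1, p2, k3] as OpenCV has them; the pictures are not rectified), "extrinsics" (4x4, takes a point from camera to world coordinates). Camera axes: x right, y up, looking along -z (the intrinsics and any distortion apply to the point x, -y, -z); pixel columns grow to the right and rows downward; lengths in m; the calibration is good to about 2 mm. A picture is of the moment at which its call begins: read the wrist's pose just before it. get_calibration takes no time and is no camera call; for the wrist camera it gives the pose at the moment of the call.
- r.finish_job(): hands the job in; it is judged then, once.
The state is a dict: "time_s": time; "joints": joint angles; "joint_velocities": joint speeds; "effort": joint torques, N m; "tcp_pos": TCP position; "ee_rot": TCP orientation; "wrist_force": force on the tool from outside, world axes, zero at the start; "moment": the same for the moment, N m; "gripper_width": opening from 0.0 (shut) to 1.0 (fully open); "gripper_force": force on a finger pad.
Only numpy, scipy, OpenCV 4.12 (cv2) and the standard library are available. Lean on these libraries where they do the work, as an engineer would, in place of code of your own. Each camera call takes 0.05 s, during which the arm holds its last target. There are 200 camera calls.

### The job

Take the wide bench scraper, the one with the bar handle as long as its blade is wide, out of the tipped tool crate. With the blade hanging upright, press it gently and flat against the sprung wiper bar and draw it upward so that the bar wipes it from the top third of the blade down to the edge: first the face that looked up out of the crate, then turn the scraper round and wipe the other face the same way. Finally hang it on the two-rail rack with the blade between the rails and the handle resting on both, let go, and leave the other tools in the crate as they are.

Things in the scene. Friction and masses are not known exactly. Their poses are not given: they have to be found in the camera images.
- scraper: Wide bench scraper: steel blade 95 wide, 85 tall, 4 mm thick; wooden bar handle on its top edge, 100 long, 30 thick, 40 mm high; 0.3 kg. Origin: middle of the blade's lower edge; z up the blade to the handle, y along the width, x out of the face looking up out of the crate at the start. It leans 33 degrees from vertical, handle towards the robot, in one of three places in the near compartment.
- scraper_grip (a point): Point inside the scraper's handle, 112 mm above the blade's edge (27 mm above the handle's underside, 13 mm below its top), with the scraper's axes: a good place to grip, closing along x.
- small_scraper: A narrow bench scraper of the same shape, blade 52 mm wide, handle 58 mm long, same heights and thicknesses. Leave it. Origin and axes as for the wide one.
- turner: A turner, steel blade 75 mm wide, 85 mm tall, with an upright round stick handle 22 mm in diameter, 138 mm tall in all. Leave it. Origin: middle of its edge, axes as for the scraper.
- pin0: A small wooden rolling pin, 150 mm long, 36 mm in diameter, lying in the far compartment of the crate. Leave it. Origin: its centre.
- pin1: A second such rolling pin beside it. Leave it. Origin: its centre.
- crate: Grey tool crate, fixed, tipped 33 degrees towards the robot: 140 mm deep, 340 wide (y), walls 62 mm above its floor, one divider. A steel hoop stands along the far wall to 165 mm above the crate's floor and so overhangs it: come in tilted, along the tools, not straight down. Origin: on the table under the middle of the crate; x away from the robot, z up.
- station: Fixed: grey housing 90 (x) by 130 (y), 100 mm high; scrap pan 30 mm high before it (x -160 to -50); on top a sprung round steel bar along y, 16 mm thick, 124 long, centre line 128 mm above the table, facing the robot. Bar's front is at x = -75 to -93 mm (varies): feel for it. It gives 1 mm per 2 N, up to 12 mm. Origin: middle of the housing on the table; x away from the robot.
- station_lip (a point): Point on the station at the height of the bar's centre line, 50 mm before the station's origin, always behind the bar's front (25 to 43 mm behind). Station's axes.
- rack: Fixed hanging rack: two level rails along y, each 8 wide, 152 mm long, 14 mm gap between, tops 125 mm above the table, end plates below them with 132 mm between. Open below the rails down to an 8 mm base plate. Origin: middle of the base on the table, under the middle of the gap; y along the rails. Station and rack may change places.

How it is judged (in metres and radians):
On the way, in this order (a step that is already met when the one before it is completed fails the run):
1. the face that looked up is pressed (over 2.5 N) on the wiper bar in the top third of the blade, more than 52 mm above its edge (contact force between scraper and station above 2.5 N and x of station_lip in the frame of scraper above 0.005 m and z of station_lip in the frame of scraper between 0.052 and 0.082 m and angle between the y axis of scraper and the y axis of station, either way round below 0.25 rad), for 0.1 s.
2. the same face is still pressed on the bar half-way down the blade (34 to 48 mm above its edge) (contact force between scraper and station above 2.5 N and x of station_lip in the frame of scraper above 0.005 m and z of station_lip in the frame of scraper between 0.034 and 0.048 m and angle between the y axis of scraper and the y axis of station, either way round below 0.25 rad), for 0.05 s.
3. the same face is pressed on the bar close to the edge (less than 28 mm above it) (contact force between scraper and station above 2.5 N and x of station_lip in the frame of scraper above 0.005 m and z of station_lip in the frame of scraper between 0 and 0.028 m and angle between the y axis of scraper and the y axis of station, either way round below 0.25 rad), for 0.1 s.
4. turned round: the other face is pressed on the bar in the top third of the blade (contact force between scraper and station above 2.5 N and x of station_lip in the frame of scraper below -0.005 m and z of station_lip in the frame of scraper between 0.052 and 0.082 m and angle between the y axis of scraper and the y axis of station, either way round below 0.25 rad), for 0.1 s.
5. the other face is still pressed on the bar half-way down (contact force between scraper and station above 2.5 N and x of station_lip in the frame of scraper below -0.005 m and z of station_lip in the frame of scraper between 0.034 and 0.048 m and angle between the y axis of scraper and the y axis of station, either way round below 0.25 rad), for 0.05 s.
6. the other face is pressed on the bar close to the edge (contact force between scraper and station above 2.5 N and x of station_lip in the frame of scraper below -0.005 m and z of station_lip in the frame of scraper between 0 and 0.028 m and angle between the y axis of scraper and the y axis of station, either way round below 0.25 rad), for 0.1 s.
At the end, for the whole second after the job is handed in: The scraper hangs at rest and released in the rack: blade between the rails (within 10 mm of the gap's middle line), within 22 mm of the rails' middle, upright within 0.12 rad, edge 35 to 46 mm above the table (handle on the rails) (x of scraper in the frame of rack between -0.01 and 0.01 m and y of scraper in the frame of rack between -0.022 and 0.022 m and z of scraper in the frame of rack between 0.035 and 0.046 m and angle between scraper's own z axis and vertical below 0.12 rad and linear speed of scraper below 0.02 m/s and angular speed of scraper below 0.2 rad/s); the robot touches nothing.
It fails at once if the scraper is pressed on the station with more than 25 N (contact force between scraper and station above 25 N).
It fails at once if small_scraper is moved more than 50 mm (distance of small_scraper from where it was at the start of the episode above 0.05 m).
It fails at once if turner is moved more than 50 mm (distance of turner from where it was at the start of the episode above 0.05 m).
It fails at once if pin0 is moved more than 50 mm (distance of pin0 from where it was at the start of the episode above 0.05 m).
It fails at once if pin1 is moved more than 50 mm (distance of pin1 from where it was at the start of the episode above 0.05 m).
It also fails if it takes over 72 s, if anything falls off the work surface, if the arm or the gripper's body presses on something with over 40 N, if the wrist force passes 120 N, or if a joint passes its speed limit or range.

## Working session

There is one attempt and no reset: what is moved stays moved. The work goes in short steps, Python scripts to look and compute and a tool call to move; the robot and the scene stay as the last step left them, time stands still between calls to the robot, and variables do not carry over. Pictures are saved under pics/ and viewed, at most 10 in all, crops included, and the job is handed in when it is done.

Besides the shell and the picture viewer there is one more tool, called by a JSON object that holds its "api" and its "payload", one argument or row to a line. jog_arm: Moves the arm, as the interface text tells. Scaled input: -1 to 1 covers 0.025 m each way for a shift and 8 degrees each way for a turn. Its arguments: {"type":"object","properties":{"plan":{"type":"string"}},"required":["plan"]}

```bash
ls; mkdir -p pics; cat > h.py <<'E'
import numpy as np,cv2
from station import r
def cloud(name):
    c=r.get_calibration(name); p,d=r.capture(name)
    K=np.array(c["mtx"]);D=np.array(c["distortion"]);T=np.array(c["extrinsics"])
    v,u=np.mgrid[0:384,0:512]
    uv=np.stack([u,v],-1).reshape(-1,1,2).astype(float)
    n=cv2.undistortPoints(uv,K,D).reshape(384,512,2)
    P=np.stack([n[...,0]*d,-n[...,1]*d,-d],-1)@T[:3,:3].T+T[:3,3]
    P[d==0]=np.nan
    return p,P
E
python3 - <<'E'
from h import *
for n in("scene","top"):
    p,P=cloud(n); np.savez(n,p=p,P=P); cv2.imwrite(f"pics/{n}.png",p[...,::-1])
    print(n,r.get_calibration(n)["extrinsics"])
s=r.sense();print(s)
E
```

```text
pics
scene [[-0.76586127 -0.41348433  0.49242992  1.15729512]
 [ 0.64287989 -0.507547    0.57367367  0.64306187]
 [ 0.01272625  0.75592774  0.65453135  0.82736522]
 [ 0.          0.          0.          1.        ]]
top [[-0.02201438  0.99582419 -0.08859769  0.48159069]
 [-0.99960708 -0.02038647  0.01923737  0.01507748]
 [ 0.01735084  0.08898638  0.99588171  1.29417853]
 [ 0.          0.          0.          1.        ]]
{'time_s': 0.1, 'joints': array([ 8.03064590e+01,  2.20858074e+01,  3.89566123e-01, -2.48365576e-02,
       -6.84109054e+01, -1.48154150e+01]), 'joint_velocities': array([ 0.01515013, -0.10285763,  0.17107404,  0.14456909, -0.06080193,
        0.01633511]), 'effort': array([ 3.69696670e-05, -3.91691279e+01,  1.87936825e+01,  4.23201397e+00,
        1.34361113e-02, -7.22034997e-05]), 'tcp_pos': array([0.25904984, 0.56821341, 0.22158938]), 'ee_rot': array([[ 9.09830137e-01, -4.14980258e-01, -7.12187009e-04],
       [-4.14980860e-01, -9.09828409e-01, -1.77546162e-03],
       [ 8.88135508e-05,  1.91091247e-03, -9.99998170e-01]]), 'wrist_force': array([ 0.35171186, -0.29723253, -0.4664854 ]), 'moment': array([0.0405613 , 0.00502474, 0.01847858]), 'gripper_force': 0.0, 'gripper_width': 1.0028484714742687}
```

View pics/scene.png

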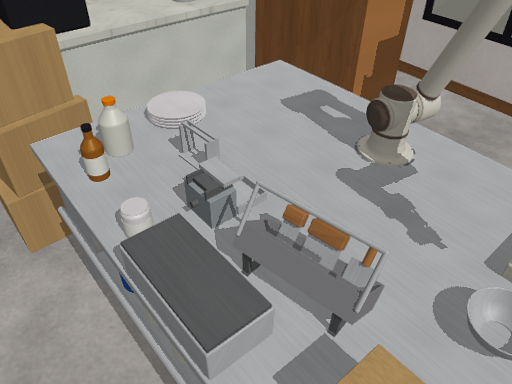

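View pics/top.png

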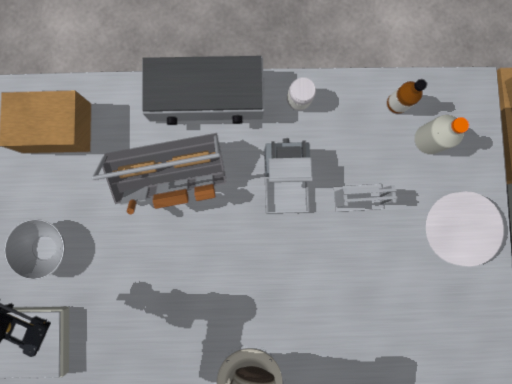

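Scene/top: in the top view the crate is at ~(165,175), with the turner (131,207), wide scraper handle (170,198) and small scraper (204,192) along its near side. The station is at (290,170) and the rack at (370,198).

```bash
python3 - <<'E'
from h import *
z=np.load("top.npz");p,P=z["p"],z["P"]
def crop(n,img,x0,x1,y0,y1,s):
    cv2.imwrite(f"pics/{n}.png",cv2.resize(img[y0:y1,x0:x1,::-1],None,fx=s,fy=s,interpolation=cv2.INTER_CUBIC))
crop("topc",p,90,410,120,225,2.5)
z2=np.load("scene.npz");crop("scenec",z2["p"],170,400,115,335,2.7)
for nm,zz in(("top",z),("scene",z2)):
    p,P=zz["p"],zz["P"]
    hsv=cv2.cvtColor(p,cv2.COLOR_RGB2HSV)
    m=((hsv[...,0]<18)&(hsv[...,1]>130)&(P[...,0]>.3)&(P[...,0]<.85)&(P[...,1]<.5)&(P[...,1]>-.05)&(P[...,2]>.03)).astype(np.uint8)
    n,l,st,ce=cv2.connectedComponentsWithStats(m)
    for i in range(1,n):
        if st[i,4]<25: continue
        Q=P[l==i];c=np.median(Q,0);u,s,vt=np.linalg.svd(Q-Q.mean(0),full_matrices=False)
        print(nm,st[i],ce[i].round(1),"mean",Q.mean(0).round(4),"min",Q.min(0).round(3),"max",Q.max(0).round(3),"\n  ax",vt[0].round(3),"n",vt[2].round(3),"len",np.ptp((Q-Q.mean(0))@vt.T,axis=0).round(4))
# rack / station: top points above table
p,P=z["p"],z["P"]
for nm,(x0,x1,y0,y1) in dict(station=(255,325,130,220),rack=(330,402,178,218)).items():
    Q=P[y0:y1,x0:x1].reshape(-1,3)
    for lo,hi in((.004,.02),(.02,.05),(.08,.11),(.115,.135),(.135,.3)):
        q=Q[(Q[:,2]>lo)&(Q[:,2]<hi)]
        if len(q)<8: continue
        rc=cv2.minAreaRect((q[:,:2]*1000).astype(np.float32))
        print(nm,lo,hi,len(q),"rect",np.round(rc[0],1),np.round(rc[1],1),round(rc[2],1),"z",np.median(q[:,2]).round(4))
E
```

```text
top [ 70 100  19  46 327] [ 77.1 124. ] mean [0.7832 0.4913 0.1058] min [0.718 0.486 0.032] max [0.85  0.5   0.135] 
  ax [-0.955  0.023  0.296] n [-0.006 -0.998  0.058] len [0.1489 0.1101 0.0129]
top [195 185  20  16 243] [204.3 192.2] mean [0.5729 0.1177 0.1183] min [0.551 0.09  0.103] max [0.595 0.146 0.134] 
  ax [-0.172  0.985 -0.007] n [0.132 0.03  0.991] len [0.0545 0.0392 0.0285]
top [153 190  35  18 435] [170.1 198.5] mean [0.5569 0.2158 0.1181] min [0.533 0.168 0.102] max [0.582 0.265 0.13 ] 
  ax [-0.162  0.987  0.001] n [0.158 0.025 0.987] len [0.0966 0.0396 0.0286]
top [127 200   8  14  74] [130.9 206.9] mean [0.5352 0.3271 0.122 ] min [0.517 0.318 0.096] max [0.556 0.336 0.137] 
  ax [-0.692 -0.038  0.721] n [-0.72   0.112 -0.685] len [0.052  0.017  0.0187]
scene [283 205  26  22 362] [295.3 215.2] mean [0.5821 0.1264 0.1123] min [0.555 0.095 0.091] max [0.6   0.152 0.13 ] 
  ax [-0.252  0.967 -0.037] n [-0.716 -0.212 -0.666] len [0.0587 0.0412 0.0279]
scene [308 218  42  32 675] [328.3 233.8] mean [0.5664 0.2251 0.1127] min [0.533 0.172 0.092] max [0.63  0.314 0.223] 

[... 200 characters left out ...]
 ax [ 0.532  0.08  -0.843] n [0.702 0.515 0.492] len [0.0441 0.0187 0.0114]
station 0.004 0.02 1106 rect [ 634.2 -143.8] [221.2 285.1] 88.7 z 0.0055
station 0.02 0.05 148 rect [ 612.9 -127.5] [199.7 131.1] 0.5 z 0.031
station 0.08 0.11 318 rect [ 673.8 -127. ] [ 89.7 131.2] 1.4 z 0.1008
station 0.115 0.135 752 rect [ 659.  -127.6] [123.3 120.7] 89.1 z 0.1273
station 0.135 0.3 660 rect [ 632.3 -126.2] [ 67.1 122.6] 0.6 z 0.137
rack 0.004 0.02 1006 rect [ 554.8 -383. ] [230.1 124.4] 88.7 z 0.0085
rack 0.02 0.05 72 rect [ 555.3 -353.9] [ 49.5 146.4] 2.6 z 0.0361
rack 0.08 0.11 86 rect [ 555.4 -354.7] [ 48.5 146.3] 2.0 z 0.0948
rack 0.115 0.135 395 rect [ 555.3 -359. ] [ 49.8 156. ] 2.3 z 0.1253
```

View pics/topc.png

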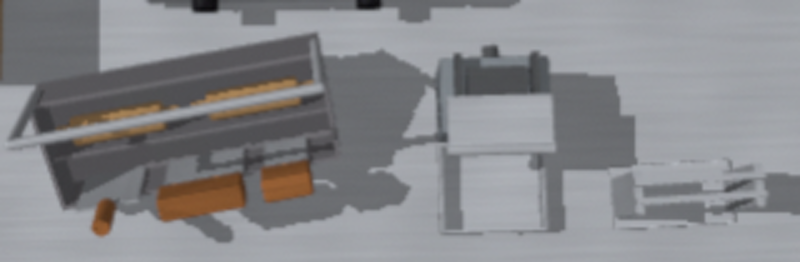

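View pics/scenec.png

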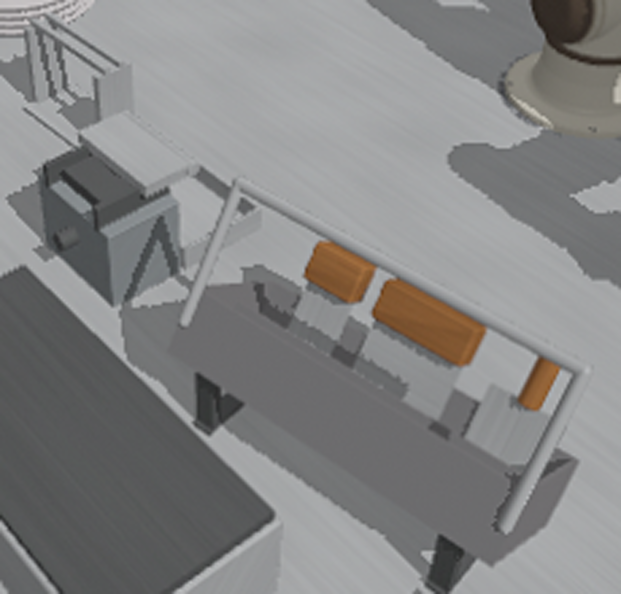

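```bash
cat >> h.py <<'E'
from scipy.spatial.transform import Rotation as Ro
def frame(yaw,lean):
    y,l=np.radians([yaw,lean]);Z=Ro.from_euler("z",y).as_matrix()
    return Z@np.array([[np.cos(l),0,-np.sin(l)],[0,1,0],[np.sin(l),0,np.cos(l)]])
def move(pos,Rt,s=None):
    "turn in place first, then shift along the new tool axes: print units"
    s=s or r.sense();R0=s["ee_rot"]
    rv=Ro.from_matrix(R0.T@Rt).as_rotvec(degrees=True)/8
    d=Rt.T@(np.array(pos)-s["tcp_pos"])/.025
    print("turn units",rv.round(2),"then shift units",d.round(2),"| shift w/o turn",(R0.T@(np.array(pos)-s["tcp_pos"])/.025).round(2))
E
python3 - <<'E'
from h import *
z=np.load("top.npz");z2=np.load("scene.npz")
def hand(zz,px):
    p,P=zz["p"],zz["P"];hsv=cv2.cvtColor(p,cv2.COLOR_RGB2HSV)
    m=((hsv[...,0]<18)&(hsv[...,1]>130)&(P[...,2]>.08)&(P[...,2]<.15)).astype(np.uint8)
    n,l=cv2.connectedComponents(m);return P[l==l[px[1],px[0]]]
# yaw from hoop and handle
p,P=z["p"],z["P"]
H=P[150:185,90:225].reshape(-1,3);H=H[H[:,2]>.17]
c=H.mean(0);v=np.linalg.svd(H-c,full_matrices=False)[2][0];yaw=np.degrees(np.arctan2(-v[0]*np.sign(v[1]),v[1]*np.sign(v[1])))
print("hoop",c.round(3),len(H),"yaw",yaw.round(2),H[:,2].max())
F=frame(yaw,33)
for nm,zz,px in(("top",z,(170,198)),("scene",z2,(328,234))):
    Q=hand(zz,px)@F
    print(nm,len(Q),"pct x,y,z",np.nanpercentile(Q,[1,5,50,95,99],axis=0).round(4).tolist())
print("hoop in F",np.percentile(H@F,[2,50,98],axis=0).round(4))
S=P[130:220,255:325].reshape(-1,3)
S=S[abs(S[:,1]+.127)<.04]
for x in np.arange(.50,.74,.006):
    q=S[(S[:,0]>=x)&(S[:,0]<x+.006)]
    if len(q):print(x.round(3),len(q),np.percentile(q[:,2],[0,50,100]).round(4))
P2=z2["P"][115:225,170:270].reshape(-1,3);q=P2[(P2[:,2]>.115)&(P2[:,2]<.15)&(P2[:,1]>-.2)]
print("scene bar",np.percentile(q,[0,2,50,98,100],axis=0).round(4).tolist())
E
```

```text
hoop [0.636 0.243 0.227] 655 yaw 8.27 0.23726957118912306
top 435 pct x,y,z [[0.5345, 0.0866, -0.241], [0.5365, 0.0897, -0.2371], [0.5553, 0.1339, -0.2141], [0.5625, 0.1771, -0.2098], [0.5636, 0.1813, -0.2087]]
scene 674 pct x,y,z [[0.5405, 0.0905, -0.2492], [0.546, 0.0954, -0.247], [0.5598, 0.1419, -0.228], [0.5628, 0.185, -0.2118], [0.564, 0.186, -0.2115]]
hoop in F [[ 0.6736 -0.0241 -0.2199]
 [ 0.6818  0.1506 -0.1686]
 [ 0.6879  0.3061 -0.1635]]
0.5 52 [-0.0057  0.0009  0.0068]
0.506 52 [-0.0053  0.0012  0.0059]
0.512 49 [0.0008 0.0268 0.0356]
0.518 46 [-0.0002  0.0041  0.0095]
0.524 47 [-0.0029  0.004   0.0118]
0.53 49 [-0.0012  0.0033  0.009 ]
0.536 48 [-0.0025  0.0041  0.0117]
0.542 48 [-0.0016  0.0045  0.0123]
0.548 48 [-0.001   0.0041  0.0126]
0.554 51 [-0.0002  0.0037  0.013 ]
0.56 50 [-0.0028  0.0046  0.0108]
0.566 50 [-0.0029  0.0058  0.0108]
0.572 47 [-0.001   0.0047  0.0111]
0.578 47 [-0.0033  0.0038  0.0093]
0.584 46 [-0.0029  0.004   0.0102]
0.59 44 [-0.001   0.0047  0.0107]
0.596 96 [-0.0026  0.129   0.1385]
0.602 105 [0.0008 0.1336 0.1431]
0.608 83 [-0.0021  0.1342  0.1409]
0.614 55 [0.1325 0.1365 0.1403]
0.62 55 [0.1303 0.1362 0.1412]
0.626 57 [0.131  0.1356 0.1412]
0.632 59 [0.1321 0.1362 0.1422]
0.638 58 [0.1313 0.1357 0.1402]
0.644 59 [0.1326 0.1363 0.1405]
0.65 62 [0.1305 0.1361 0.1403]
0.656 59 [0.1302 0.1365 0.143 ]
0.662 37 [0.1312 0.1351 0.1398]
0.668 48 [0.0987 0.1194 0.1229]
0.674 56 [0.1001 0.1187 0.1249]
0.68 55 [0.1003 0.1185 0.1243]
0.686 53 [0.0989 0.1188 0.1225]
0.692 52 [0.0995 0.1183 0.1251]
0.698 47 [0.099  0.1188 0.1219]
0.704 33 [0.0959 0.1014 0.1067]
0.71 53 [0.0942 0.1016 0.1073]
0.716 12 [0.0953 0.0999 0.1022]
0.722 11 [0.0652 0.071  0.0758]
0.728 11 [0.0641 0.0687 0.0741]
0.734 20 [-0.0018  0.0041  0.0717]
scene bar [[0.5972, -0.1886, 0.115], [0.603, -0.1815, 0.1167], [0.6639, -0.1081, 0.131], [0.8401, 0.082, 0.1399], [0.8522, 0.0943, 0.149]]
```

```bash
python3 - <<'E'
from h import *
g=frame(8.27,33)@[.548,.136,-.223]
F=frame(9.2,33);Rt=np.c_[-F[:,1],-F[:,0],-F[:,2]]
tcp=g+.019*Rt[:,2];pre=tcp-.11*Rt[:,2]
np.savez("g",tcp=tcp,Rt=Rt);print(g,tcp,pre)
move(pre,Rt)
E
```

```text
[0.55544184 0.2181623  0.11143865] [0.56565687 0.21981677 0.09550391] [0.50651724 0.21023824 0.18775768]
turn units [3.8  2.02 6.84] then shift units [15.72 -5.54  5.21] | shift w/o turn [14.95  8.92  1.37]
```

{"api": "jog_arm", "payload": {
  "plan": "0 0 0 .475 .2525 .855 -1;0 0 0 .475 .2525 .855 -1;0 0 0 .475 .2525 .855 -1;0 0 0 .475 .2525 .855 -1;0 0 0 .475 .2525 .855 -1;0 0 0 .475 .2525 .855 -1;0 0 0 .475 .2525 .855 -1;0 0 0 .475 .2525 .855 -1;.9 -.35 .2 0 0 0 -1;.9 -.35 .2 0 0 0 -1"
}}

```text
time_s: 1.1
tcp_pos: [0.2879, 0.5276, 0.2226]
ee_rot: [[0.195, -0.831, 0.521], [-0.981, -0.172, 0.092], [0.014, -0.529, -0.849]]
wrist_force: [0.4, 0.4, 0.2]
gripper_width: 0.995
gripper_force: 0.0
```

{"api": "jog_arm", "payload": {
  "plan": "1 -.35 .3 0 0 0 -1;1 -.35 .3 0 0 0 -1;1 -.35 .3 0 0 0 -1;1 -.35 .3 0 0 0 -1;1 -.35 .3 0 0 0 -1;1 -.35 .3 0 0 0 -1;1 -.35 .3 0 0 0 -1;1 -.35 .3 0 0 0 -1;1 -.35 .3 0 0 0 -1;1 -.35 .3 0 0 0 -1"
}}

```text
time_s: 2.1
tcp_pos: [0.4487, 0.3035, 0.209]
ee_rot: [[0.193, -0.831, 0.521], [-0.981, -0.17, 0.093], [0.011, -0.529, -0.849]]
wrist_force: [-0.5, 0.4, -0.8]
gripper_width: 1.002
gripper_force: 0.0
```

```bash
python3 - <<'E'
from h import *
d=np.load("g.npz");move(d["tcp"]-.11*d["Rt"][:,2],d["Rt"]);print(r.sense()["joints"].round(1),r.sense()["time_s"])
E
```

```text
turn units [0.13 0.06 0.25] then shift units [ 4.05 -0.95  1.63] | shift w/o turn [ 4.1  -0.84  1.58]
[ 54.6   2.8 -50.7  61.6 -24.9 -97.7] 2.1
```

{"api": "jog_arm", "payload": {
  "plan": ".8 -.17 .3 .03 .01 .05 -1;.8 -.17 .3 .03 .01 .05 -1;.8 -.17 .3 .03 .01 .05 -1;.8 -.17 .3 .03 .01 .05 -1;.8 -.17 .3 .03 .01 .05 -1;0 0 0 0 0 0 -1;0 0 0 0 0 0 -1;0 0 0 0 0 0 -1;0 0 0 0 0 0 -1;0 0 0 0 0 0 -1"
}}

```text
time_s: 3.1
tcp_pos: [0.5032, 0.2145, 0.1899]
ee_rot: [[0.163, -0.826, 0.54], [-0.987, -0.136, 0.091], [-0.002, -0.547, -0.837]]
wrist_force: [-0.0, -0.4, 0.2]
gripper_width: 0.998
gripper_force: 0.0
```

```bash
python3 - <<'E'
from h import *
d=np.load("g.npz");move(d["tcp"],d["Rt"]);s=r.sense();print(s["joints"].round(1),s["wrist_force"])
p,P=cloud("wrist");cv2.imwrite("pics/w1.png",p[...,::-1])
F=frame(9.2,33);np.savez("w1",p=p,P=P)
hsv=cv2.cvtColor(p,cv2.COLOR_RGB2HSV)
m=((hsv[...,0]<18)&(hsv[...,1]>130)).astype(np.uint8)
n,l,st,ce=cv2.connectedComponentsWithStats(m)
for i in range(1,n):
    if st[i,4]>300:
        Q=P[l==i];Q=Q[~np.isnan(Q[:,0])];Q=(Q-d["tcp"])@F
        print(st[i],"in scraper axes rel. to TCP goal, pct",np.percentile(Q,[2,50,98],axis=0).round(4).tolist())
E
```

```text
turn units [-0.02  0.03  0.01] then shift units [ 0.19 -0.04  4.53] | shift w/o turn [ 0.21 -0.03  4.53]
[  27.1    3.1  -55.7   94.5   -9.5 -109.5] [-0.03715868 -0.41567286  0.24034344]
[ 244   33   36   75 2524] in scraper axes rel. to TCP goal, pct [[-0.0161, -0.1277, 0.0259], [-0.0028, -0.1017, 0.0279], [0.0108, -0.0735, 0.0295]]
[ 246  133   32  103 3181] in scraper axes rel. to TCP goal, pct [[-0.0163, -0.0494, 0.026], [-0.0026, -0.0072, 0.0282], [0.0105, 0.0414, 0.0297]]
```

View pics/w1.png

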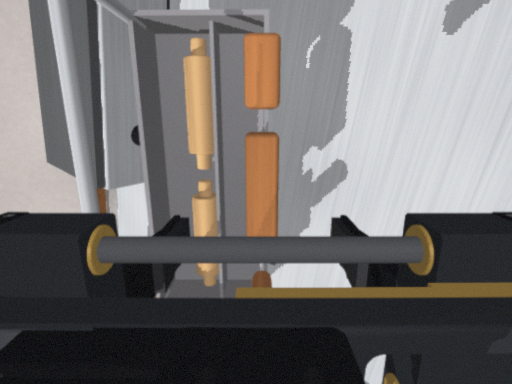

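The wrist view shows the wide handle at (262,185) between the fingers and the small scraper's handle at (262,70). Alignment is good, but j5 sits at its limit, so I need a kinematic model to choose a feasible slant.

```bash
cat >> h.py <<'E'
from scipy.optimize import least_squares
LO=np.array([-179.8,-69.2,-61.2,-181.2,-171.1,-177.4]);HI=np.array([179.8,118.1,80.6,117.6,-9.2,177.4])
E=lambda a,q:Ro.from_euler(a,q,degrees=True).as_matrix()
def fk(q,k):
    a1,d1,a2,a3,d4,d6=k
    R=E("z",q[0]);p=R@[a1,0,d1]
    R=R@E("y",q[1]);p=p+R@[0,0,a2]
    R=R@E("y",-q[2]);p=p+R@[d4,0,a3]
    R=R@E("x",-q[3])@E("y",-q[4]);p=p+R@[d6,0,0]
    R=R@E("x",-q[5])
    return p,R@np.array([[0,0,1],[-1,0,0],[0,-1,0]]).astype(float)
E
python3 - <<'E'
from h import *
s=r.sense()
J=[[80.3064590,22.0858074,.389566123,-.0248365576,-68.4109054,-14.8154150],[54.6,2.8,-50.7,61.6,-24.9,-97.7],s["joints"]]
T=[[.25904984,.56821341,.22158938],[.4487,.3035,.209],s["tcp_pos"]]
for R in (s["ee_rot"],):
    print(R.round(3));print(fk(J[2],[0]*6)[1].round(3))
print(fk(J[0],[0]*6)[1].round(3));print(fk(J[1],[0]*6)[1].round(3))
f=lambda k:np.r_[np.concatenate([fk(j,k)[0]-t for j,t in zip(J,T)]),.02*(k-[0,.35,.35,.04,.35,.25])]
o=least_squares(f,[0,.35,.35,.04,.35,.25]);print(o.x.round(4),o.fun[:9].round(4))
np.save("k",o.x)
E
```

```text
[[ 0.163 -0.826  0.54 ]
 [-0.987 -0.135  0.091]
 [-0.002 -0.547 -0.837]]
[[ 0.163 -0.826  0.54 ]
 [-0.987 -0.135  0.091]
 [-0.002 -0.547 -0.837]]
[[ 0.91  -0.415 -0.001]
 [-0.415 -0.91  -0.002]
 [ 0.     0.002 -1.   ]]
[[ 0.195 -0.831  0.521]
 [-0.981 -0.171  0.094]
 [ 0.011 -0.529 -0.848]]
[ 0.1459  0.3863  0.481  -0.0324  0.312   0.4639] [-0.1576  0.027   0.0011 -0.0164  0.0082 -0.0059  0.0198 -0.0331  0.0048]
```

```bash
cat >> h.py <<'E'
def fk(q,k):
    a1,d1,a2,a3,d4,d6,b=k
    R=E("z",q[0]);p=R@[a1,b,d1]
    R=R@E("y",q[1]);p=p+R@[0,0,a2]
    R=R@E("y",-q[2]);p=p+R@[d4,0,a3]
    R=R@E("x",-q[3])@E("y",-q[4]);p=p+R@[d6,0,0]
    R=R@E("x",-q[5])
    return p,R@np.array([[0,0,1],[-1,0,0],[0,-1,0]]).astype(float)
def ik(pos,Rt,k,q0):
    def f(q):
        p,R=fk(q,k);return np.r_[(p-pos)/.001,Ro.from_matrix(R.T@Rt).as_rotvec(degrees=True)/.3]
    o=least_squares(f,np.clip(q0,LO+.1,HI-.1),bounds=(LO,HI));return o.x,np.linalg.norm(o.fun)
E
python3 - <<'E'
from h import *
s=r.sense()
J=[[80.3064590,22.0858074,.389566123,-.0248365576,-68.4109054,-14.8154150],[54.6,2.8,-50.7,61.6,-24.9,-97.7],s["joints"]]
T=[[.25904984,.56821341,.22158938],[.4487,.3035,.209],s["tcp_pos"]]
k0=np.array([0,.35,.35,.04,.35,.25,-.15])
for w in(.02,.002):
    f=lambda k:np.r_[np.concatenate([fk(j,k)[0]-t for j,t in zip(J,T)]),w*(k-k0)]
    o=least_squares(f,k0);print(o.x.round(4),o.fun[:9].round(4))
np.save("k",o.x)
d=np.load("g.npz");F=frame(9.2,33)
tcp0=d["tcp"]-.003*F[:,0]-.003*F[:,2]
G=tcp0-.019*d["Rt"][:,2]
for be in(-50,-40,-30,-20,-10,0,10,20,30,40,50):
    Rt=Ro.from_rotvec(be*F[:,0],degrees=True).as_matrix()@d["Rt"]
    best=[]
    for h in(0,.11):
        for q0 in(s["joints"],[20,10,-55,-120,-30,100],[20,10,-55,90,-30,-100],[20,10,-55,-60,-30,0]):
            q,e=ik(G+(.019-h)*Rt[:,2],Rt,o.x,q0)
            if e<1: best.append((h,*q.round(0)))
    print(be,Rt[:,2].round(2),sorted(set(best)))
E
```

```text
[ 0.2901 -0.2669  0.5419  0.1435  0.0607  0.124  -0.1071] [-0.052   0.0082  0.0005 -0.0257  0.0276 -0.0033  0.0345 -0.083   0.003 ]
[ 0.2041 -0.7179  0.8298  0.2922 -0.0217  0.109  -0.1097] [-0.0493  0.0084 -0.0001 -0.0322  0.0235  0.0007  0.0404 -0.0802 -0.0005]
-50 [ 0.47 -0.7  -0.54] []
-40 [ 0.51 -0.57 -0.64] []
-30 [ 0.55 -0.42 -0.73] [(0.11, np.float64(46.0), np.float64(5.0), np.float64(-60.0), np.float64(71.0), np.float64(-46.0), np.float64(-107.0))]
-20 [ 0.56 -0.26 -0.79] [(0.11, np.float64(44.0), np.float64(4.0), np.float64(-59.0), np.float64(74.0), np.float64(-36.0), np.float64(-106.0))]
-10 [ 0.56 -0.09 -0.83] [(0.11, np.float64(41.0), np.float64(3.0), np.float64(-58.0), np.float64(79.0), np.float64(-26.0), np.float64(-107.0))]
0 [ 0.54  0.09 -0.84] [(0.11, np.float64(37.0), np.float64(2.0), np.float64(-58.0), np.float64(90.0), np.float64(-15.0), np.float64(-114.0))]
10 [ 0.5   0.26 -0.83] []
20 [ 0.45  0.42 -0.79] []
30 [ 0.39  0.57 -0.73] []
40 [ 0.31  0.7  -0.64] []
50 [ 0.22  0.81 -0.54] []
```

```bash
sed -i 's/R=R@E("x",-q\[3\])@E("y",-q\[4\]);p=p+R@\[d6,0,0\]/R=R@E("x",-q[3])@E("y",-q[4]);p=p+R@[d6,b,0]/;s/p=R@\[a1,b,d1\]/p=R@[a1,0,d1]/' h.py
python3 - <<'E'
from h import *
s=r.sense()
J=[[80.3064590,22.0858074,.389566123,-.0248365576,-68.4109054,-14.8154150],[54.6,2.8,-50.7,61.6,-24.9,-97.7],s["joints"]]
T=[[.25904984,.56821341,.22158938],[.4487,.3035,.209],s["tcp_pos"]]
k0=np.array([0,.245,.54,.0,.54,.4,-.15])
for w in(.02,.002):
    f=lambda k:np.r_[np.concatenate([fk(j,k)[0]-t for j,t in zip(J,T)]),w*(k-k0)]
    o=least_squares(f,k0);print(o.x.round(4),o.fun[:9].round(4))
np.save("k",o.x)
d=np.load("g.npz");F=frame(9.2,33)
tcp0=d["tcp"]-.003*F[:,0]-.003*F[:,2]
G=tcp0-.019*d["Rt"][:,2]
for be in(-50,-40,-30,-20,-10,0,10,20,30,40,50):
    Rt=Ro.from_rotvec(be*F[:,0],degrees=True).as_matrix()@d["Rt"]
    best=[]
    for h in(0,.11):
        for q0 in(s["joints"],[20,10,-55,-120,-30,100],[20,10,-55,90,-30,-100],[20,10,-55,-60,-30,0]):
            q,e=ik(G+(.019-h)*Rt[:,2],Rt,o.x,q0)
            if e<1: best.append((h,*map(int,q.round(0))))
    print(be,Rt[:,2].round(2),sorted(set(best)))
E
```

```text
[ 0.0064  0.1989  0.5411 -0.0125  0.4294  0.3083 -0.1598] [-0.     -0.      0.0001  0.0006  0.0004 -0.0001 -0.0004 -0.0006  0.0001]
[-3.000e-04  1.648e-01  5.632e-01 -1.200e-03  4.232e-01  3.075e-01
 -1.598e-01] [ 0.     -0.     -0.      0.      0.0001  0.0002 -0.     -0.0002 -0.0002]
-50 [ 0.47 -0.7  -0.54] [(0, 52, 35, -37, 62, -64, -112), (0.11, 63, 33, -29, 50, -74, -105)]
-40 [ 0.51 -0.57 -0.64] [(0, 49, 30, -42, 70, -54, -113), (0.11, 61, 25, -36, 54, -64, -105)]
-30 [ 0.55 -0.42 -0.73] [(0, 43, 26, -47, 80, -44, -117), (0.11, 58, 19, -42, 59, -53, -105)]
-20 [ 0.56 -0.26 -0.79] [(0, 35, 22, -50, 96, -32, -122), (0.11, 52, 12, -48, 65, -41, -104)]
-10 [ 0.56 -0.09 -0.83] [(0.11, 43, 7, -53, 75, -27, -105)]
0 [ 0.54  0.09 -0.84] []
10 [ 0.5   0.26 -0.83] []
20 [ 0.45  0.42 -0.79] [(0, 29, 19, -24, -40, -13, 23), (0.11, 30, 5, -31, -25, -19, 7)]
30 [ 0.39  0.57 -0.73] [(0, 17, 21, -18, -62, -30, 51), (0.11, 13, 9, -21, -52, -37, 42)]
40 [ 0.31  0.7  -0.64] [(0, 9, 24, -15, -70, -43, 64), (0.11, 2, 15, -17, -62, -52, 58)]
50 [ 0.22  0.81 -0.54] [(0, 3, 29, -12, -74, -56, 71), (0.11, -5, 22, -13, -67, -64, 67)]
```

```bash
cat > plan.py <<'E'
from h import *
k=np.load("k.npy");F0=frame(9.2,33);d=np.load("g.npz")
G=d["tcp"]-.003*F0[:,0]-.003*F0[:,2]-.019*d["Rt"][:,2]   # grip point world
def tool(F,be,g):   # grip point + scraper frame -> TCP pose
    Rt=np.c_[-F[:,1],-F[:,0],-F[:,2]];Rt=Ro.from_rotvec(be*F[:,0],degrees=True).as_matrix()@Rt
    return g+.019*Rt[:,2],Rt
def follow(q,be,ga,Fa,gb,Fb,n=20,rv=None):
    rv=Ro.from_matrix(Fb@Fa.T).as_rotvec() if rv is None else rv
    em=0;marg=99
    for t in np.linspace(0,1,n+1)[1:]:
        q,e=ik(*tool(Ro.from_rotvec(t*rv).as_matrix()@Fa,be,ga+t*(gb-ga)),k,q)
        em=max(em,e);marg=min(marg,np.min(np.r_[q-LO,HI-q]))
    return q,em,marg
E
python3 - <<'E'
from plan import *
rng=np.random.default_rng(0)
Fv=frame(0,0);S=np.array([.597-.02,-.127,.128-.065+.112]);Fw=frame(180,0)
up=G+.12*F0[:,2];mid=np.array([.50,.0,.33]);Sa=S+[-.04,0,.02];turn=S+[-.12,0,.14]
RK=np.array([.5553,-.357,.040+.112])
for be in(-30,-20,-15,-10,0,10,15,20,25,30,40):
    sols=[]
    for i in range(14):
        q,e=ik(*tool(F0,be,G),k,rng.uniform([-10,-10,-61,-180,-90,-177],[70,60,40,117,-10,177]))
        if e<.5 and not any(np.abs(q-x).max()<3 for x in sols):sols.append(q)
    for q in sols:
        out=[]
        for a,Fa,b,Fb,rv in((G,F0,up,F0,None),(up,F0,mid,Fv,None),(mid,Fv,Sa,Fv,None),(Sa,Fv,S,Fv,None),(S,Fv,S+[0,0,.06],Fv,None)):
            q1,e,m=follow(q if not out else q1,be,a,Fa,b,Fb,6,rv);out.append((round(e,1),round(m)))
        o2=[]
        for sg in(1,-1):
            qq,e,m=follow(q1,be,S+[0,0,.06],Fv,turn,Fv,4);o=[(round(e,1),round(m))]
            for a,Fa,b,Fb,rv in((turn,Fv,turn,Fw,np.array([0,0,sg*np.pi])),(turn,Fw,S,Fw,None),(S,Fw,RK+[0,0,.15],Fw,None),(RK+[0,0,.15],Fw,RK,Fw,None)):
                qq,e,m=follow(qq,be,a,Fa,b,Fb,10,rv);o.append((round(e,1),round(m)))
            o2.append(o)
        if max(x[0] for x in out)<2: print(be,q.round(0).astype(int),out,"\n    +",o2[0],"\n    -",o2[1])
E
```

```text
-30 [  43   26  -47   80  -44 -117] [(np.float64(0.0), 14), (np.float64(0.0), 18), (np.float64(0.0), 31), (np.float64(0.0), 31), (np.float64(0.0), 35)] 
    + [(np.float64(0.0), 32), (np.float64(56.0), 0), (np.float64(65.0), 0), (np.float64(95.8), 0), (np.float64(113.0), 0)] 
    - [(np.float64(0.0), 32), (np.float64(0.0), 16), (np.float64(0.0), 16), (np.float64(0.0), 20), (np.float64(0.0), 26)]
-20 [  35   22  -50   96  -32 -122] [(np.float64(0.0), 10), (np.float64(0.0), 16), (np.float64(0.0), 36), (np.float64(0.0), 36), (np.float64(0.0), 40)] 
    + [(np.float64(0.0), 38), (np.float64(37.5), 0), (np.float64(44.4), 0), (np.float64(89.9), 0), (np.float64(93.4), 0)] 
    - [(np.float64(0.0), 38), (np.float64(0.0), 10), (np.float64(0.0), 10), (np.float64(0.0), 14), (np.float64(0.0), 25)]
-15 [  29   20  -51  107  -26 -127] [(np.float64(0.0), 8), (np.float64(0.0), 15), (np.float64(0.0), 38), (np.float64(0.0), 39), (np.float64(0.0), 43)] 
    + [(np.float64(0.0), 40), (np.float64(27.6), 0), (np.float64(33.4), 0), (np.float64(82.7), 0), (np.float64(83.0), 0)] 
    - [(np.float64(0.0), 40)
[... 952 characters left out ...]
at64(0.0), 62), (np.float64(0.0), 63), (np.float64(0.0), 67)] 
    + [(np.float64(0.0), 62), (np.float64(0.0), 30), (np.float64(0.0), 31), (np.float64(0.0), 8), (np.float64(0.0), 10)] 
    - [(np.float64(0.0), 62), (np.float64(80.4), 0), (np.float64(85.2), 0), (np.float64(79.9), 0), (np.float64(46.3), 0)]
40 [  9  24 -15 -70 -43  64] [(np.float64(0.0), 34), (np.float64(0.0), 42), (np.float64(0.0), 64), (np.float64(0.0), 67), (np.float64(0.0), 68)] 
    + [(np.float64(0.0), 65), (np.float64(0.0), 28), (np.float64(0.0), 28), (np.float64(0.0), 22), (np.float64(0.0), 23)] 
    - [(np.float64(0.0), 65), (np.float64(102.2), 0), (np.float64(109.6), 0), (np.float64(104.2), 0), (np.float64(73.8), 0)]
```

```bash
python3 - <<'E'
from plan import *
p,R=tool(F0,-25,G);print(p,R.round(3))
move(p-.07*R[:,2],R)
q,e=ik(p,R,k,r.sense()["joints"]);print(q.round(0),e)
q,e,m=follow(q,-25,G,F0,G+.16*F0[:,2],F0);print(q.round(0),e,m)
E
```

```text
[0.56511286 0.21159428 0.09284695] [[-0.082 -0.828  0.555]
 [-0.931 -0.134 -0.338]
 [ 0.354 -0.545 -0.76 ]]
turn units [-0.02  3.15  0.01] then shift units [-1.48  0.08  1.56] | shift w/o turn [-0.67  0.09  2.04]
[  40.   24.  -49.   87.  -38. -119.] 1.3489651514555694e-13
[ 56.   7. -47.  57. -51. -97.] 3.224883564815898e-13 11.925879670053426
```

{"api": "jog_arm", "payload": {
  "plan": "0 0 0 0 .63 0 -1;0 0 0 0 .63 0 -1;0 0 0 0 .63 0 -1;0 0 0 0 .63 0 -1;0 0 0 0 .63 0 -1;-.5 .03 .5 0 0 0 -1;-.5 .03 .5 0 0 0 -1;-.5 .03 .5 0 0 0 -1;0 0 0 0 0 0 -1;0 0 0 0 0 0 -1"
}}

```text
time_s: 4.15
tcp_pos: [0.5261, 0.2353, 0.1469]
ee_rot: [[-0.082, -0.826, 0.557], [-0.933, -0.134, -0.335], [0.352, -0.547, -0.759]]
wrist_force: [-0.3, -0.1, 0.6]
gripper_width: 0.999
gripper_force: 0.0
```

```bash
python3 - <<'E'
from plan import *
p,R=tool(F0,-25,G);move(p,R)
s=r.sense();print(s["joints"].round(0),s["wrist_force"].round(1))
E
```

```text
turn units [-0.02  0.02 -0.01] then shift units [-0.01  0.01  2.83] | shift w/o turn [-0.    0.02  2.83]
[  50.   18.  -47.   71.  -43. -110.] [-0.3 -0.1  0.6]
```

Descend 70 mm along the tool and close.

{"api": "jog_arm", "payload": {
  "plan": "0 0 .5 0 0 0 -1;0 0 .5 0 0 0 -1;0 0 .5 0 0 0 -1;0 0 .5 0 0 0 -1;0 0 .4 0 0 0 -1;0 0 .4 0 0 0 -1;0 0 0 0 0 0 -1;0 0 0 0 0 0 1;0 0 0 0 0 0 1;0 0 0 0 0 0 1"
}}

```text
time_s: 5.15
tcp_pos: [0.5654, 0.2122, 0.0946]
ee_rot: [[-0.082, -0.825, 0.559], [-0.933, -0.133, -0.334], [0.35, -0.549, -0.759]]
wrist_force: [-0.4, -0.5, 0.5]
gripper_width: 0.814
gripper_force: 0.0
```

{"api": "jog_arm", "payload": {
  "plan": "0 0 0 0 0 0 1;0 0 0 0 0 0 1;0 0 0 0 0 0 1;0 0 0 0 0 0 1;0 0 0 0 0 0 1;0 0 0 0 0 0 1;0 0 0 0 0 0 1;0 0 0 0 0 0 1;0 0 0 0 0 0 1;0 0 0 0 0 0 1"
}}

```text
time_s: 6.15
tcp_pos: [0.5654, 0.2117, 0.0938]
ee_rot: [[-0.083, -0.826, 0.558], [-0.933, -0.133, -0.335], [0.351, -0.548, -0.759]]
wrist_force: [-0.4, -0.3, 0.2]
gripper_width: 0.344
gripper_force: 30.0
```

```bash
python3 - <<'E'
from plan import *
p,R=tool(F0,-25,G+.02*F0[:,2]);move(p,R)
s=r.sense();print(s["joints"].round(0),s["wrist_force"].round(1))
E
```

```text
turn units [-0.02  0.02 -0.02] then shift units [ 0.33  0.03 -0.7 ] | shift w/o turn [ 0.33  0.03 -0.7 ]
[  39.   23.  -49.   88.  -38. -119.] [-0.4 -0.3  0.2]
```

{"api": "jog_arm", "payload": {
  "plan": ".14 0 -.29 0 0 0 1;.27 0 -.58 0 0 0 1;.27 0 -.58 0 0 0 1;.27 0 -.58 0 0 0 1;.27 0 -.58 0 0 0 1;.27 0 -.58 0 0 0 1;.27 0 -.58 0 0 0 1;.27 0 -.58 0 0 0 1;.27 0 -.58 0 0 0 1;.27 0 -.58 0 0 0 1"
}}

```text
time_s: 7.15
tcp_pos: [0.4818, 0.197, 0.2204]
ee_rot: [[-0.082, -0.828, 0.555], [-0.933, -0.133, -0.335], [0.351, -0.545, -0.761]]
wrist_force: [-0.1, 0.6, -3.3]
gripper_width: 0.341
gripper_force: 30.0
```

```bash
cat >> plan.py <<'E'
S=np.array([.597-.02,-.127,.128-.065+.112]);Fv=frame(0,0);Fw=frame(180,0);RK=np.array([.5553,-.357,.040+.112])
E
python3 - <<'E'
from plan import *
p,P=cloud("scene");cv2.imwrite("pics/s2.png",cv2.resize(p[60:320,150:420,::-1],None,fx=2,fy=2))
s=r.sense();print(s["joints"].round(0),s["wrist_force"].round(1),s["moment"].round(2))
mid=np.array([.46,.05,.32])
move(*tool(Fv,-25,mid))
q,e,m=follow(s["joints"],-25,s["tcp_pos"]-.019*s["ee_rot"][:,2],F0,mid,Fv);print(q.round(0),e,m)
Sa=S+[-.05,0,0]
q,e,m=follow(q,-25,mid,Fv,Sa,Fv);print(q.round(0),e,m)
E
```

```text
[ 55.   7. -48.  58. -50. -98.] [-0.5 -0.  -2.5] [ 1.08  1.77 -0.01]
turn units [-4.23  0.37 -0.74] then shift units [ 6.99  0.87 -0.28] | shift w/o turn [ 6.99 -0.22 -0.85]
[ 38.   7. -20.  20. -80. -45.] 2.4507566755733966e-12 15.074191028967057
[ 14.  18. -31.  31. -52. -36.] 3.5796382589782323e-13 29.804802026543218
```

View pics/s2.png

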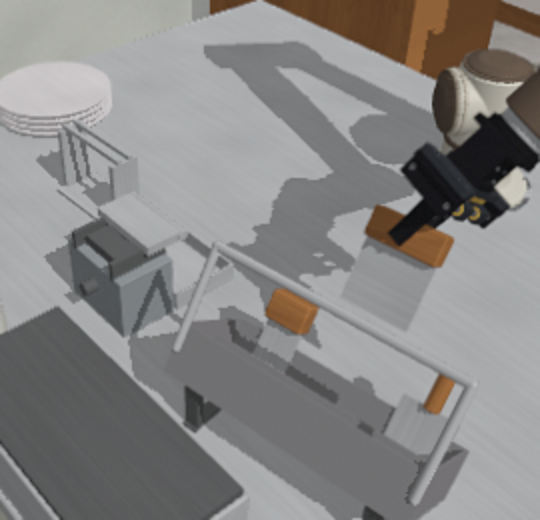

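The scraper is out of the crate, at (405,260) in this view, and the other tools are undisturbed.

{"api": "jog_arm", "payload": {
  "plan": ".3 -.46 -.64 0 0 0 1;.3 -.46 -.64 0 0 0 1;.3 -.46 -.64 0 0 0 1;0 0 0 -.85 .07 -.15 1;0 0 0 -.85 .07 -.15 1;0 0 0 -.85 .07 -.15 1;0 0 0 -.85 .07 -.15 1;0 0 0 -.85 .07 -.15 1;.5 0 .2 0 0 0 1;.8 0 .3 0 0 0 1"
}}

```text
time_s: 8.2
tcp_pos: [0.4832, 0.1625, 0.2848]
ee_rot: [[0.003, -1.0, -0.005], [-0.906, -0.001, -0.423], [0.423, 0.006, -0.906]]
wrist_force: [-0.5, -0.2, -3.3]
gripper_width: 0.341
gripper_force: 30.0
```

```bash
python3 - <<'E'
from plan import *
s=r.sense();print(s["joints"].round(0),s["wrist_force"].round(1))
move(*tool(Fv,-25,S+[-.06,0,.03]))
E
```

```text
[ 47.  15. -11.  17. -83. -51.] [-0.5 -0.2 -3.3]
turn units [ 0.04 -0.01  0.02] then shift units [ 9.15 -1.35  8.55] | shift w/o turn [ 9.14 -1.37  8.55]
```

{"api": "jog_arm", "payload": {
  "plan": ".91 -.135 .85 .01 0 0 1;.91 -.135 .85 .01 0 0 1;.91 -.135 .85 0 0 0 1;.91 -.135 .85 0 0 0 1;.91 -.135 .85 0 0 0 1;.91 -.135 .85 0 0 0 1;.91 -.135 .85 0 0 0 1;.91 -.135 .85 0 0 0 1;.91 -.135 .85 0 0 0 1;.91 -.135 .85 0 0 0 1"
}}

```text
time_s: 9.2
tcp_pos: [0.5148, -0.1351, 0.1899]
ee_rot: [[0.003, -1.0, -0.0], [-0.906, -0.002, -0.422], [0.422, 0.002, -0.906]]
wrist_force: [0.8, 1.2, -3.4]
gripper_width: 0.34
gripper_force: 30.0
```

{"api": "jog_arm", "payload": {
  "plan": "0 0 0 0 0 0 1;0 0 0 0 0 0 1;0 0 0 0 0 0 1;0 0 0 0 0 0 1;0 0 0 0 0 0 1;0 0 0 0 0 0 1;0 0 0 0 0 0 1;0 0 0 0 0 0 1;0 0 0 0 0 0 1;0 0 0 0 0 0 1"
}}

```text
time_s: 10.2
tcp_pos: [0.5173, -0.133, 0.19]
ee_rot: [[0.002, -1.0, -0.001], [-0.906, -0.002, -0.422], [0.422, 0.001, -0.906]]
wrist_force: [0.8, -0.5, -3.0]
gripper_width: 0.343
gripper_force: 30.0
```

```bash
cat >> plan.py <<'E'
def blade(name,F,out):
    "steel blade seen by a camera: plane fit relative to the TCP"
    s=r.sense();p,P=cloud(name);cv2.imwrite(out,p[...,::-1])
    hsv=cv2.cvtColor(p,cv2.COLOR_RGB2HSV);Q=P-s["tcp_pos"]
    w=Q@F
    m=(abs(w[...,0])<.02)&(abs(w[...,1])<.06)&(w[...,2]<-.02)&(w[...,2]>-.12)
    A=P[m];c=A.mean(0);n=np.linalg.svd(A-c,full_matrices=False)[2][2]
    n=n*np.sign(n@F[:,0]);B=w[m]
    print(name,m.sum(),"normal in F",(F.T@n).round(3),"pct x,y,z",np.percentile(B,[2,50,98],axis=0).round(4).tolist())
    mh=(hsv[...,0]<18)&(hsv[...,1]>130)&(abs(w[...,0])<.03)&(abs(w[...,1])<.07)&(w[...,2]>-.02)&(w[...,2]<.06)
    print(" handle",mh.sum(),np.percentile(w[mh],[2,50,98],axis=0).round(4).tolist() if mh.any() else "")
E
python3 - <<'E'
from plan import *
s=r.sense();print(s["joints"].round(0),s["wrist_force"].round(1),s["moment"].round(2))
blade("top",Fv,"pics/t3.png");blade("scene",Fv,"pics/s3.png")
move(*tool(Fv,-25,S+[-.06+.02,0,0]))
E
```

```text
[ 15.  15. -30.  29. -56. -34.] [ 0.8 -0.5 -3. ] [ 1.36 -0.07 -0.01]plan.py:21: RuntimeWarning: Mean of empty slice.
  A=P[m];c=A.mean(0);n=np.linalg.svd(A-c,full_matrices=False)[2][2]
  ret = um.true_divide(
Traceback (most recent call last):
  File "plan.py", line 21, in blade
    A=P[m];c=A.mean(0);n=np.linalg.svd(A-c,full_matrices=False)[2][2]
                         ~~~~~~~~~~~~~~~~~~~~~~~~~~~~~~~~~~~~~~~~~^^^
IndexError: index 2 is out of bounds for axis 0 with size 0
```

Only the scene view sees the blade; use that.

```bash
python3 - <<'E'
from plan import *
blade("scene",Fv,"pics/s3.png")
move(*tool(Fv,-25,S+[-.06+.02,0,0]))
E
```

```text
scene 450 normal in F [ 1.     0.002 -0.002] pct x,y,z [[-0.0021, -0.0385, -0.0922], [0.0006, 0.0123, -0.057], [0.0031, 0.0563, -0.022]]
 handle 205 [[-0.0099, 0.0169, -0.0048], [0.0116, 0.0514, 0.0147], [0.0154, 0.0613, 0.0327]]
turn units [0.   0.   0.01] then shift units [-0.47 -0.79  1.2 ] | shift w/o turn [-0.47 -0.79  1.2 ]
```

{"api": "jog_arm", "payload": {
  "plan": "-.235 -.4 .6 0 0 0 1;-.235 -.4 .6 0 0 0 1;0 -.4 0 0 0 0 1;0 -.4 0 0 0 0 1;0 -.4 0 0 0 0 1;0 -.4 0 0 0 0 1;0 -.2 0 0 0 0 1;0 0 0 0 0 0 1;0 0 0 0 0 0 1;0 0 0 0 0 0 1"
}}

```text
time_s: 11.3
tcp_pos: [0.5817, -0.135, 0.1578]
ee_rot: [[0.002, -1.0, -0.001], [-0.906, -0.001, -0.422], [0.422, 0.002, -0.906]]
wrist_force: [0.9, -0.3, -3.1]
gripper_width: 0.345
gripper_force: 30.0
```

{"api": "jog_arm", "payload": {
  "plan": "0 -.06 0 0 0 0 1;0 -.06 0 0 0 0 1;0 -.06 0 0 0 0 1;0 -.06 0 0 0 0 1;0 -.06 0 0 0 0 1;0 0 0 0 0 0 1;0 0 0 0 0 0 1;0 0 0 0 0 0 1;0 0 0 0 0 0 1;0 0 0 0 0 0 1"
}}

```text
time_s: 12.3
tcp_pos: [0.5897, -0.1349, 0.1578]
ee_rot: [[0.002, -1.0, -0.0], [-0.906, -0.002, -0.422], [0.422, 0.001, -0.906]]
wrist_force: [0.4, 0.9, -3.4]
gripper_width: 0.344
gripper_force: 30.0
```

{"api": "jog_arm", "payload": {
  "plan": "0 -.04 0 0 0 0 1;0 -.04 0 0 0 0 1;0 -.04 0 0 0 0 1;0 -.04 0 0 0 0 1;0 -.04 0 0 0 0 1;0 0 0 0 0 0 1;0 0 0 0 0 0 1;0 0 0 0 0 0 1;0 0 0 0 0 0 1;0 0 0 0 0 0 1"
}}

```text
time_s: 13.3
tcp_pos: [0.5947, -0.1349, 0.1578]
ee_rot: [[0.002, -1.0, -0.0], [-0.906, -0.002, -0.422], [0.422, 0.001, -0.906]]
wrist_force: [-0.4, -0.5, -3.3]
gripper_width: 0.346
gripper_force: 30.0
```

{"api": "jog_arm", "payload": {
  "plan": "0 -.04 0 0 0 0 1;0 -.04 0 0 0 0 1;0 -.02 0 0 0 0 1;0 0 0 0 0 0 1;0 0 0 0 0 0 1;0 0 0 0 0 0 1;0 0 0 0 0 0 1;0 0 0 0 0 0 1;0 0 0 0 0 0 1;0 0 0 0 0 0 1"
}}

```text
time_s: 14.3
tcp_pos: [0.597, -0.135, 0.1577]
ee_rot: [[0.002, -1.0, -0.001], [-0.906, -0.002, -0.422], [0.422, 0.002, -0.906]]
wrist_force: [-2.0, -0.2, -3.6]
gripper_width: 0.343
gripper_force: 30.0
```

```bash
python3 - <<'E'
from plan import *
s=r.sense();print(s["tcp_pos"],s["wrist_force"].round(2),s["moment"].round(2))
blade("scene",Fv,"pics/s4.png")
s=r.sense();print(s["wrist_force"].round(2),s["moment"].round(2))
E
```

```text
[ 0.59702027 -0.13500552  0.1576935 ] [-1.97 -0.24 -3.64] [ 1.4   0.62 -0.21]
scene 177 normal in F [ 0.986  0.05  -0.157] pct x,y,z [[-0.0025, -0.0225, -0.0932], [0.0024, 0.0357, -0.0234], [0.0194, 0.0577, -0.0202]]
 handle 206 [[-0.011, 0.0176, -0.0048], [0.0097, 0.0531, 0.0152], [0.015, 0.0609, 0.0322]]
[-1.89  0.35 -2.85] [ 1.26  0.59 -0.17]
```

{"api": "jog_arm", "payload": {
  "plan": "0 -.04 0 0 0 0 1;0 -.04 0 0 0 0 1;0 0 0 0 0 0 1;0 0 0 0 0 0 1;0 0 0 0 0 0 1;0 0 0 0 0 0 1;0 0 0 0 0 0 1;0 0 0 0 0 0 1;0 0 0 0 0 0 1;0 0 0 0 0 0 1"
}}

```text
time_s: 15.35
tcp_pos: [0.5988, -0.135, 0.1577]
ee_rot: [[0.002, -1.0, -0.001], [-0.906, -0.001, -0.422], [0.422, 0.002, -0.906]]
wrist_force: [-4.3, 0.4, -2.2]
gripper_width: 0.339
gripper_force: 30.0
```

{"api": "jog_arm", "payload": {
  "plan": "0 -.04 0 0 0 0 1;0 0 0 0 0 0 1;.068 0 -.145 0 0 0 1;.068 0 -.145 0 0 0 1;.068 0 -.145 0 0 0 1;.068 0 -.145 0 0 0 1;.068 0 -.145 0 0 0 1;0 0 0 0 0 0 1;0 0 0 0 0 0 1;0 0 0 0 0 0 1"
}}

```text
time_s: 16.35
tcp_pos: [0.5993, -0.1353, 0.1775]
ee_rot: [[0.002, -1.0, -0.003], [-0.906, -0.001, -0.423], [0.423, 0.003, -0.906]]
wrist_force: [-6.2, 0.9, -3.1]
gripper_width: 0.341
gripper_force: 30.0
```

{"api": "jog_arm", "payload": {
  "plan": ".068 0 -.145 0 0 0 1;.068 0 -.145 0 0 0 1;.068 0 -.145 0 0 0 1;.068 0 -.145 0 0 0 1;.068 0 -.145 0 0 0 1;.068 0 -.145 0 0 0 1;.068 0 -.145 0 0 0 1;0 0 0 0 0 0 1;0 0 0 0 0 0 1;0 0 0 0 0 0 1"
}}

```text
time_s: 17.35
tcp_pos: [0.5995, -0.1353, 0.206]
ee_rot: [[0.002, -1.0, -0.002], [-0.906, -0.001, -0.423], [0.423, 0.003, -0.906]]
wrist_force: [-6.3, 0.3, -2.5]
gripper_width: 0.344
gripper_force: 30.1
```

```bash
python3 - <<'E'
from plan import *
blade("scene",Fv,"pics/s5.png")
s=r.sense();print(s["tcp_pos"],s["wrist_force"].round(2),s["moment"].round(2))
be=-25
g=s["tcp_pos"]-.019*s["ee_rot"][:,2]
T1=np.array([.46,-.127,.32])
q,e,m=follow(s["joints"],be,g,Fv,T1,Fv);print(q.round(0),e,m)
q,e,m=follow(q,be,T1,Fv,T1,Fw,20,np.array([0,0,-np.pi]));print(q.round(0),e,m)
Sa=S+[-.05,0,0]
q,e,m=follow(q,be,T1,Fw,Sa,Fw);print(q.round(0),e,m)
print((tool(Fw,be,T1)[0],tool(Fv,be,T1)[0]))
E
```

```text
scene 452 normal in F [0.975 0.013 0.224] pct x,y,z [[-0.002, -0.0448, -0.0727], [0.0009, 0.0103, -0.0594], [0.0189, 0.0563, -0.0231]]
 handle 231 [[-0.0111, 0.0151, -0.0055], [0.01, 0.0524, 0.0151], [0.0158, 0.0605, 0.0325]]
[ 0.59952597 -0.13530679  0.20601806] [-6.01 -0.49 -3.1 ] [ 1.4   1.93 -0.51]
[ 18.   3. -25.  25. -71. -28.] 3.054327066235528e-11 35.82852625974296
[ -12.   10.    0.  -24.  -86. -165.] 7.051270077465364e-11 12.588507968479007
[ -11.   22.   -3.  -26.  -71. -159.] 1.601186360685852e-11 12.885674542428035
(array([ 0.46      , -0.11897025,  0.30278015]), array([ 0.46      , -0.13502975,  0.30278015]))
```

{"api": "jog_arm", "payload": {
  "plan": "0 .4 0 0 0 0 1;0 .8 0 0 0 0 1;.33 .8 -.7 0 0 0 1;.33 .8 -.7 0 0 0 1;.33 .8 -.7 0 0 0 1;.33 .8 -.7 0 0 0 1;.33 .8 -.7 0 0 0 1;0 0 0 -.21 0 .45 1;0 0 0 -.423 0 .906 1;0 0 0 -.423 0 .906 1"
}}

```text
time_s: 18.4
tcp_pos: [0.4719, -0.135, 0.3046]
ee_rot: [[-0.314, -0.939, -0.138], [-0.852, 0.343, -0.395], [0.419, -0.007, -0.908]]
wrist_force: [0.3, 0.5, -2.9]
gripper_width: 0.34
gripper_force: 30.0
```

{"api": "jog_arm", "payload": {
  "plan": "0 0 0 -.423 0 .906 1;0 0 0 -.423 0 .906 1;0 0 0 -.423 0 .906 1;0 0 0 -.423 0 .906 1;0 0 0 -.423 0 .906 1;0 0 0 -.423 0 .906 1;0 0 0 -.423 0 .906 1;0 0 0 -.423 0 .906 1;0 0 0 -.423 0 .906 1;0 0 0 -.423 0 .906 1"
}}

```text
time_s: 19.4
tcp_pos: [0.4727, -0.1361, 0.3035]
ee_rot: [[-0.894, 0.177, -0.411], [0.161, 0.984, 0.074], [0.417, -0.0, -0.909]]
wrist_force: [0.1, -0.2, -4.0]
gripper_width: 0.345
gripper_force: 30.0
```

{"api": "jog_arm", "payload": {
  "plan": "0 0 0 -.423 0 .906 1;0 0 0 -.423 0 .906 1;0 0 0 -.423 0 .906 1;0 0 0 -.423 0 .906 1;0 0 0 -.423 0 .906 1;0 0 0 -.423 0 .906 1;0 0 0 -.423 0 .906 1;0 0 0 -.423 0 .906 1;0 0 0 -.423 0 .906 1;0 0 0 -.423 0 .906 1"
}}

```text
time_s: 20.4
tcp_pos: [0.4718, -0.1372, 0.304]
ee_rot: [[0.003, 1.0, 0.006], [0.908, -0.005, 0.42], [0.42, 0.004, -0.908]]
wrist_force: [0.9, -0.6, -2.9]
gripper_width: 0.345
gripper_force: 30.0
```

```bash
python3 - <<'E'
from plan import *
s=r.sense();print(s["tcp_pos"],s["joints"].round(0))
move(*tool(Fw,-25,S+[-.06,0,.03]))
blade("scene",Fw,"pics/s6.png")
E
```

```text
[ 0.47184215 -0.13719619  0.30400232] [ -14.   12.    2.  -24.  -87. -164.]
turn units [ 0.04  0.02 -0.02] then shift units [-1.3   1.81  4.52] | shift w/o turn [-1.28  1.78  4.54]
scene 541 normal in F [ 1.    -0.002 -0.001] pct x,y,z [[-0.0033, -0.042, -0.0929], [-0.0004, 0.0023, -0.0559], [0.0025, 0.0527, -0.0214]]
 handle 366 [[-0.0152, -0.0457, -0.0054], [-0.0108, -0.0229, 0.018], [0.0115, 0.0504, 0.033]]
```

{"api": "jog_arm", "payload": {
  "plan": "-.22 .3 .755 .04 .02 -.02 1;-.22 .3 .755 0 0 0 1;-.22 .3 .755 0 0 0 1;-.22 .3 .755 0 0 0 1;-.22 .3 .755 0 0 0 1;-.22 .3 .755 0 0 0 1;-.25 0 .545 0 0 0 1;-.25 0 .545 0 0 0 1;0 .5 0 0 0 0 1;0 .5 0 0 0 0 1"
}}

```text
time_s: 21.45
tcp_pos: [0.541, -0.1171, 0.1565]
ee_rot: [[-0.005, 1.0, -0.006], [0.905, 0.007, 0.425], [0.425, -0.004, -0.905]]
wrist_force: [0.6, -0.6, -3.3]
gripper_width: 0.341
gripper_force: 30.0
```

{"api": "jog_arm", "payload": {
  "plan": "0 .4 0 0 0 0 1;0 .4 0 0 0 0 1;0 .4 0 0 0 0 1;0 .3 0 0 0 0 1;0 .16 0 0 0 0 1;0 0 0 0 0 0 1;0 0 0 0 0 0 1;0 0 0 0 0 0 1;0 0 0 0 0 0 1;0 0 0 0 0 0 1"
}}

```text
time_s: 22.45
tcp_pos: [0.5809, -0.1162, 0.1559]
ee_rot: [[-0.005, 1.0, -0.008], [0.905, 0.007, 0.426], [0.426, -0.005, -0.905]]
wrist_force: [0.5, -0.1, -3.7]
gripper_width: 0.346
gripper_force: 30.0
```

```bash
python3 - <<'E'
from plan import *
s=r.sense();print(s["tcp_pos"],s["joints"].round(0),s["wrist_force"].round(2),s["moment"].round(2))
move(*tool(Fw,-25,S+[.015,0,0]))
E
```

```text
[ 0.58093358 -0.11623247  0.15587157] [ -10.   27.    4.  -26.  -74. -161.] [ 0.46 -0.13 -3.69] [-1.42 -0.14 -0.01]
turn units [-0.05 -0.03  0.03] then shift units [-0.07  0.44 -0.12] | shift w/o turn [-0.07  0.44 -0.12]
```

{"api": "jog_arm", "payload": {
  "plan": "-.07 .1 -.12 -.05 -.03 .03 1;0 .1 0 0 0 0 1;0 .1 0 0 0 0 1;0 .1 0 0 0 0 1;0 .08 0 0 0 0 1;0 .04 0 0 0 0 1;0 .04 0 0 0 0 1;0 0 0 0 0 0 1;0 0 0 0 0 0 1;0 0 0 0 0 0 1"
}}

```text
time_s: 23.45
tcp_pos: [0.5951, -0.1191, 0.1577]
ee_rot: [[-0.0, 1.0, -0.001], [0.906, 0.001, 0.423], [0.423, -0.001, -0.906]]
wrist_force: [0.1, -0.7, -2.7]
gripper_width: 0.343
gripper_force: 30.0
```

{"api": "jog_arm", "payload": {
  "plan": "0 .04 0 0 0 0 1;0 .04 0 0 0 0 1;0 .04 0 0 0 0 1;0 0 0 0 0 0 1;0 0 0 0 0 0 1;0 0 0 0 0 0 1;0 0 0 0 0 0 1;0 0 0 0 0 0 1;0 0 0 0 0 0 1;0 0 0 0 0 0 1"
}}

```text
time_s: 24.45
tcp_pos: [0.5979, -0.119, 0.1575]
ee_rot: [[-0.0, 1.0, -0.002], [0.906, 0.001, 0.423], [0.423, -0.001, -0.906]]
wrist_force: [-3.4, -0.3, -2.8]
gripper_width: 0.345
gripper_force: 30.0
```

Force is about 4 N. Add 1.5 mm, then draw up 20 mm.

{"api": "jog_arm", "payload": {
  "plan": "0 .04 0 0 0 0 1;0 .02 0 0 0 0 1;0 0 0 0 0 0 1;0 0 0 0 0 0 1;.068 0 -.145 0 0 0 1;.068 0 -.145 0 0 0 1;.068 0 -.145 0 0 0 1;.068 0 -.145 0 0 0 1;.068 0 -.145 0 0 0 1;0 0 0 0 0 0 1"
}}

```text
time_s: 25.45
tcp_pos: [0.5991, -0.1189, 0.1782]
ee_rot: [[-0.001, 1.0, -0.002], [0.906, 0.001, 0.423], [0.423, -0.002, -0.906]]
wrist_force: [-5.7, -0.2, -2.2]
gripper_width: 0.341
gripper_force: 30.0
```

{"api": "jog_arm", "payload": {
  "plan": "0 0 0 0 0 0 1;.068 0 -.145 0 0 0 1;.068 0 -.145 0 0 0 1;.068 0 -.145 0 0 0 1;.068 0 -.145 0 0 0 1;.068 0 -.145 0 0 0 1;.068 0 -.145 0 0 0 1;.068 0 -.145 0 0 0 1;0 0 0 0 0 0 1;0 0 0 0 0 0 1"
}}

```text
time_s: 26.45
tcp_pos: [0.5992, -0.1188, 0.2064]
ee_rot: [[-0.001, 1.0, -0.002], [0.906, 0.001, 0.423], [0.423, -0.001, -0.906]]
wrist_force: [-5.5, 0.5, -3.2]
gripper_width: 0.343
gripper_force: 30.0
```

{"api": "jog_arm", "payload": {
  "plan": "0 0 0 0 0 0 1;0 0 0 0 0 0 1;0 -.4 0 0 0 0 1;0 -.8 0 0 0 0 1;.33 -.8 -.7 0 0 0 1;.33 -.8 -.7 0 0 0 1;.33 -.4 -.7 0 0 0 1;0 0 0 0 0 0 1;0 0 0 0 0 0 1;0 0 0 0 0 0 1"
}}

```text
time_s: 27.45
tcp_pos: [0.5203, -0.1185, 0.2628]
ee_rot: [[0.0, 1.0, -0.0], [0.906, 0.0, 0.423], [0.423, -0.0, -0.906]]
wrist_force: [0.4, 0.1, -4.1]
gripper_width: 0.346
gripper_force: 30.0
```

```bash
python3 - <<'E'
from plan import *
s=r.sense();print(s["tcp_pos"],s["joints"].round(0))
blade("scene",Fw,"pics/s7.png")
# rack from the top view, rails only, plus scene view
for nm,P in(("top",np.load("top.npz")["P"]),("scene",np.load("scene.npz")["P"])):
    Q=P.reshape(-1,3);Q=Q[~np.isnan(Q[:,0])]
    q=Q[(abs(Q[:,2]-.124)<.008)&(abs(Q[:,0]-.555)<.05)&(Q[:,1]<-.25)&(Q[:,1]>-.46)]
    print(nm,len(q),np.percentile(q,[0,2,50,98,100],axis=0).round(4).tolist())
    for lo in np.arange(-.45,-.27,.025):
        b=q[(q[:,1]>lo)&(q[:,1]<lo+.025)]
        if len(b)>3:
            a=b[b[:,0]<.5553,0];c=b[b[:,0]>.5553,0]
            print(lo.round(3),len(a),len(c),"near",a.mean().round(4),a.max().round(4),"far",c.min().round(4),c.mean().round(4))
RKa=RK+[0,0,.13]
g=s["tcp_pos"]-.019*s["ee_rot"][:,2]
q,e,m=follow(s["joints"],-25,g,Fw,RKa,Fw);print(q.round(0),e,m)
q,e,m=follow(q,-25,RKa,Fw,RK,Fw);print(q.round(0),e,m)
move(*tool(Fw,-25,RKa))
E
```

```text
[ 0.52031627 -0.11849224  0.26279825] [ -11.   17.    4.  -25.  -83. -165.]
scene 513 normal in F [1.    0.002 0.002] pct x,y,z [[-0.0029, -0.0417, -0.0928], [-0.0004, 0.0025, -0.0554], [0.0024, 0.052, -0.0215]]
 handle 362 [[-0.0154, -0.0455, -0.0048], [-0.0108, -0.0222, 0.0211], [0.0108, 0.0484, 0.0332]]
top 380 [[0.5275, -0.4364, 0.1162], [0.536, -0.433, 0.117], [0.5565, -0.3573, 0.1255], [0.5779, -0.2825, 0.1306], [0.5829, -0.2807, 0.1315]]
-0.45 23 29 near 0.5446 0.5536 far 0.556 0.5693
-0.425 25 27 near 0.5471 0.5505 far 0.5591 0.5683
-0.4 26 24 near 0.5451 0.5484 far 0.5633 0.568
-0.375 25 27 near 0.5448 0.5485 far 0.563 0.566
-0.35 25 23 near 0.5433 0.5465 far 0.5632 0.5663
-0.325 25 25 near 0.5426 0.5469 far 0.561 0.5642
-0.3 38 38 near 0.5413 0.5538 far 0.5563 0.5653
scene 289 [[0.5295, -0.4369, 0.1161], [0.535, -0.4323, 0.1165], [0.5536, -0.3501, 0.1247], [0.5766, -0.2799, 0.129], [0.5837, -0.2769, 0.1304]]
-0.45 11 12 near 0.546 0.5536 far 0.5555 0.5716
-0.425 22 21 near 0.5473 0.5524 far 0.5652 0.5714
-0.4 20 21 near 0.546 0.549 far 0.5603 0.5679
-0.375 19 19 near 0.5454 0.55 far 0.5621 0.5669
-0.35 21 18 near 0.5437 0.5471 far 0.5614 0.5658
-0.325 18 22 near 0.5426 0.5466 far 0.5604 0.5652
-0.3 35 30 near 0.5425 0.5539 far 0.5584 0.5651
[ -29.   32.   27.  -22.  -97. -151.] 5.135969466955146e-13 13.716150570335458
[ -29.   37.   17.  -22.  -84. -146.] 1.8053747195184665e-11 26.33643114191034
turn units [-0.01 -0.   -0.  ] then shift units [-8.32  1.41 -3.98] | shift w/o turn [-8.31  1.4  -3.99]
```

{"api": "jog_arm", "payload": {
  "plan": "-.9 .14 -.42 0 0 0 1;-.9 .14 -.42 0 0 0 1;-.9 .14 -.42 0 0 0 1;-.9 .14 -.42 0 0 0 1;-.9 .14 -.42 0 0 0 1;-.9 .14 -.42 0 0 0 1;-.9 .14 -.42 0 0 0 1;-.9 .14 -.42 0 0 0 1;-.9 .14 -.42 0 0 0 1;0 0 0 .127 0 -.272 1"
}}

```text
time_s: 28.5
tcp_pos: [0.5517, -0.3455, 0.2607]
ee_rot: [[-0.035, 0.999, -0.019], [0.906, 0.04, 0.422], [0.423, -0.003, -0.906]]
wrist_force: [0.2, 1.2, -3.1]
gripper_width: 0.343
gripper_force: 30.0
```

{"api": "jog_arm", "payload": {
  "plan": "0 0 0 0 0 0 1;0 0 0 0 0 0 1;0 0 0 0 0 0 1;0 0 0 0 0 0 1;0 0 0 0 0 0 1;0 0 0 0 0 0 1;0 0 0 0 0 0 1;0 0 0 0 0 0 1;0 0 0 0 0 0 1;0 0 0 0 0 0 1"
}}

```text
time_s: 29.5
tcp_pos: [0.5513, -0.3422, 0.2638]
ee_rot: [[-0.038, 0.999, -0.019], [0.906, 0.043, 0.422], [0.423, -0.001, -0.906]]
wrist_force: [0.1, 0.1, -2.9]
gripper_width: 0.342
gripper_force: 30.0
```

```bash
cat >> plan.py <<'E'
RK=np.array([.5565,-.3585,.042+.112]);Fr=frame(182.4,0)
E
python3 - <<'E'
from plan import *
s=r.sense();print(s["tcp_pos"],s["joints"].round(0))
blade("scene",Fr,"pics/s8.png")
p,P=cloud("top");cv2.imwrite("pics/t8.png",cv2.resize(p[150:250,320:430,::-1],None,fx=5,fy=5,interpolation=cv2.INTER_CUBIC))
hsv=cv2.cvtColor(p,cv2.COLOR_RGB2HSV);w=(P-s["tcp_pos"])@Fr
m=(hsv[...,0]<18)&(hsv[...,1]>130)&(abs(w[...,0])<.03)&(abs(w[...,1])<.07)&(abs(w[...,2])<.05)
print("top handle",m.sum(),np.percentile(w[m],[2,50,98],axis=0).round(4).tolist())
move(*tool(Fr,-25,RK+[0,0,.10]))
E
```

```text
[ 0.55133348 -0.34219603  0.26382929] [ -28.   32.   27.  -21.  -98. -149.]
scene 384 normal in F [ 1.     0.004 -0.001] pct x,y,z [[-0.0035, -0.0429, -0.0918], [-0.0006, 0.0016, -0.0559], [0.0022, 0.0518, -0.0224]]
 handle 283 [[-0.0241, -0.0446, -0.0035], [-0.0073, -0.0252, 0.0219], [0.014, 0.0409, 0.032]]
top handle 293 [[-0.014, -0.0431, 0.0072], [-0.0005, -0.0163, 0.0304], [0.0139, 0.0151, 0.0342]]
turn units [-0.01  0.    0.  ] then shift units [-0.76  0.18  0.84] | shift w/o turn [-0.76  0.18  0.84]
```

View pics/t8.png

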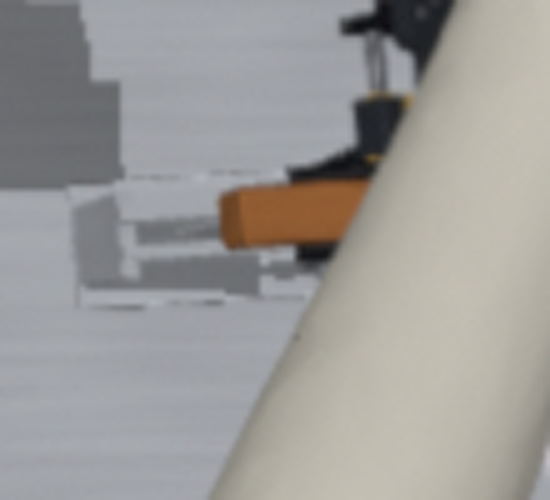

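{"api": "jog_arm", "payload": {
  "plan": "-.38 .09 .42 0 0 0 1;-.38 .09 .42 0 0 0 1;0 0 0 0 0 0 1;0 0 0 0 0 0 1;0 0 0 0 0 0 1;-.085 0 .18 0 0 0 1;-.085 0 .18 0 0 0 1;-.085 0 .18 0 0 0 1;-.085 0 .18 0 0 0 1;0 0 0 0 0 0 1"
}}

```text
time_s: 30.6
tcp_pos: [0.5558, -0.3501, 0.2157]
ee_rot: [[-0.038, 0.999, -0.02], [0.905, 0.043, 0.423], [0.424, -0.002, -0.906]]
wrist_force: [-0.4, -0.5, -4.3]
gripper_width: 0.343
gripper_force: 30.0
```

```bash
python3 - <<'E'
from plan import *
s=r.sense();print(s["tcp_pos"],s["wrist_force"].round(2),s["moment"].round(2))
move(*tool(Fr,-25,RK))
p,P=cloud("scene");cv2.imwrite("pics/s9.png",cv2.resize(p[100:200,150:260,::-1],None,fx=5,fy=5,interpolation=cv2.INTER_CUBIC))
E
```

```text
[ 0.55583009 -0.35007727  0.21566574] [-0.38 -0.51 -4.28] [-1.41 -0.17 -0.01]
turn units [-0.02 -0.01 -0.  ] then shift units [-1.35  0.01  2.85] | shift w/o turn [-1.35  0.02  2.85]
```

View pics/s9.png

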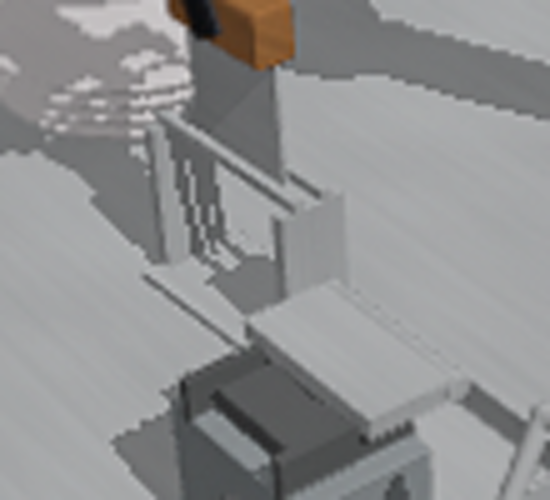

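The blade edge, around (235,165) in the crop, has just entered between the rails with no contact force.

{"api": "jog_arm", "payload": {
  "plan": "-.118 0 .254 0 0 0 1;-.118 0 .254 0 0 0 1;-.118 0 .254 0 0 0 1;-.118 0 .254 0 0 0 1;-.118 0 .254 0 0 0 1;-.118 0 .254 0 0 0 1;-.118 0 .254 0 0 0 1;-.118 0 .254 0 0 0 1;-.118 0 .254 0 0 0 1;0 0 0 0 0 0 1"
}}

```text
time_s: 31.65
tcp_pos: [0.5556, -0.3499, 0.1524]
ee_rot: [[-0.037, 0.999, -0.02], [0.905, 0.042, 0.424], [0.424, -0.003, -0.906]]
wrist_force: [0.0, 1.2, -3.3]
gripper_width: 0.342
gripper_force: 30.0
```

{"api": "jog_arm", "payload": {
  "plan": "-.05 0 .11 0 0 0 1;-.05 0 .11 0 0 0 1;-.05 0 .11 0 0 0 1;-.05 0 .11 0 0 0 1;0 0 0 0 0 0 1;0 0 0 0 0 0 1;0 0 0 0 0 0 1;0 0 0 0 0 0 1;0 0 0 0 0 0 1;0 0 0 0 0 0 1"
}}

```text
time_s: 32.65
tcp_pos: [0.5562, -0.3502, 0.1419]
ee_rot: [[-0.038, 0.999, -0.018], [0.906, 0.043, 0.422], [0.422, -0.0, -0.906]]
wrist_force: [-1.6, -0.9, -3.5]
gripper_width: 0.342
gripper_force: 30.0
```

{"api": "jog_arm", "payload": {
  "plan": "-.034 0 .072 0 0 0 1;-.034 0 .072 0 0 0 1;-.034 0 .072 0 0 0 1;0 0 0 0 0 0 1;0 0 0 0 0 0 1;0 0 0 0 0 0 1;0 0 0 0 0 0 1;0 0 0 0 0 0 1;0 0 0 0 0 0 1;0 0 0 0 0 0 1"
}}

```text
time_s: 33.65
tcp_pos: [0.5562, -0.3503, 0.1359]
ee_rot: [[-0.038, 0.999, -0.018], [0.906, 0.043, 0.422], [0.422, -0.0, -0.906]]
wrist_force: [-0.4, 0.3, -1.4]
gripper_width: 0.348
gripper_force: 30.0
```

{"api": "jog_arm", "payload": {
  "plan": "-.034 0 .072 0 0 0 1;0 0 0 0 0 0 1;0 0 0 0 0 0 1;0 0 0 0 0 0 1;0 0 0 0 0 0 1;0 0 0 0 0 0 1;0 0 0 0 0 0 1;0 0 0 0 0 0 1;0 0 0 0 0 0 1;0 0 0 0 0 0 1"
}}

```text
time_s: 34.65
tcp_pos: [0.5562, -0.3502, 0.1356]
ee_rot: [[-0.04, 0.999, -0.018], [0.906, 0.043, 0.422], [0.422, 0.0, -0.907]]
wrist_force: [-1.6, 2.3, 5.6]
gripper_width: 0.345
gripper_force: 30.0
```

{"api": "jog_arm", "payload": {
  "plan": "0 0 0 0 0 0 -1;0 0 0 0 0 0 -1;0 0 0 0 0 0 -1;0 0 0 0 0 0 -1;0 0 0 0 0 0 -1;0 0 0 0 0 0 -1;0 0 0 0 0 0 -1;0 0 0 0 0 0 -1;0 0 0 0 0 0 -1;0 0 0 0 0 0 -1"
}}

```text
time_s: 35.65
tcp_pos: [0.5561, -0.3503, 0.1339]
ee_rot: [[-0.038, 0.999, -0.018], [0.906, 0.043, 0.422], [0.423, -0.001, -0.906]]
wrist_force: [0.9, 0.5, 0.2]
gripper_width: 0.995
gripper_force: 0.0
```

{"api": "jog_arm", "payload": {
  "plan": "0 0 -.2 0 0 0 -1;0 0 -.4 0 0 0 -1;0 0 -.6 0 0 0 -1;0 0 -.8 0 0 0 -1;0 0 -.8 0 0 0 -1;0 0 -.8 0 0 0 -1;0 0 -.8 0 0 0 -1;0 0 0 0 0 0 -1;0 0 0 0 0 0 -1;0 0 0 0 0 0 -1"
}}

```text
time_s: 36.65
tcp_pos: [0.5578, -0.396, 0.2324]
ee_rot: [[-0.038, 0.999, -0.02], [0.905, 0.043, 0.424], [0.424, -0.002, -0.906]]
wrist_force: [0.1, 0.1, -0.1]
gripper_width: 0.999
gripper_force: 0.0
```

```bash
python3 - <<'E'
from plan import *
s=r.sense();print(s["time_s"],s["tcp_pos"],s["gripper_width"],s["wrist_force"].round(1))
p,P=cloud("scene");cv2.imwrite("pics/s10.png",cv2.resize(p[80:320,140:400,::-1],None,fx=2.2,fy=2.2))
w=(P-RK)@Fr;hsv=cv2.cvtColor(p,cv2.COLOR_RGB2HSV)
m=(hsv[...,0]<18)&(hsv[...,1]>130)&(abs(w)<.08).all(-1)
print("handle rel. to planned grip",np.percentile(w[m],[2,50,98],axis=0).round(4).tolist(),P[m][:,2].max().round(4))
b=(abs(w[...,0])<.03)&(abs(w[...,1])<.045)&(w[...,2]<-.045)&(w[...,2]>-.105)
print("blade",b.sum(),np.percentile(w[b],[2,50,98],axis=0).round(4).tolist())
E
```

```text
36.65 [ 0.55784136 -0.39602106  0.23240397] 0.9994675305196783 [ 0.1  0.1 -0.1]
handle rel. to planned grip [[-0.0158, -0.0544, -0.0231], [-0.0114, -0.0197, 0.0035], [0.0112, 0.039, 0.0147]] 0.1699
blade 193 [[-0.003, -0.0352, -0.1025], [-0.001, 0.0018, -0.0752], [0.0018, 0.0419, -0.0492]]
```

View pics/s10.png

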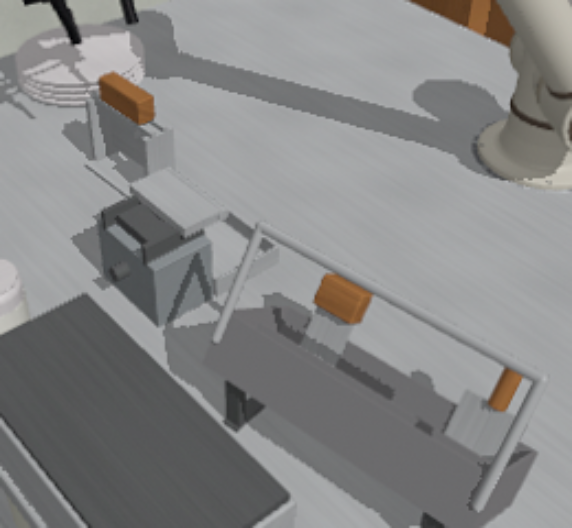

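The scraper hangs level in the rack, handle at (126,98). The gripper is clear, and the small scraper (343,298) and turner (507,390) are still in the crate.

```bash
python3 -c "
from station import r
print(r.finish_job())"
```

```text
the job is handed in; nothing more can be done
None
```

I wiped both faces of the wide scraper at an estimated 4–7 N, hung it in the two-rail rack and released it, then handed the job in at about 37 s; the hand-in returned no verdict. In the last camera view it hung level with the gripper clear, and the small scraper and turner were still in the crate.

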